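# Continue the slip-clutch pack of the sample mincer's drive

### The job

On the mincer's drive, carry on the clutch pack: first feel the lined disc's inner teeth into the splines of the hub and set it down flat on the pack, then lay the steel plate flat on top of it with its two ears down in the slots of the forked uprights. Never force them, as the parts chip under more than 40 N: rest each lightly, turn it until it drops in, and lower it gently all the way. Leave the bottle, the dish and the calculator where they are.

Things in the scene. Friction and masses are not known exactly. Their poses are not given: they have to be found in the camera images.
- gearbox: The mincer's worm-gear drive, fixed on the bench: cast housing 124 x 108 mm, 78 mm high; motor (top at 101 mm) out to 194 mm along its +x. Origin on the bench under the upright clutch axis. On top: a flange (radius 46 mm, face at 86 mm), the splined hub in the middle, a forked upright at +x and at -x. The +y and -y sides are free for fingers
- slot (a point): mid mouth of the +x fork's slot, 39 mm from the clutch axis, 114 mm up; x points outward. The -x fork is its mirror image. Each slot is 14.4 mm wide, runs along the drive's x line, open upward and down to the pack. The forks stand 34 to 44 mm from the axis and reach 23 mm either side of the x line
- hub_top (a point): on the clutch axis at the flat tops of the hub's six splines, 116 mm up; axes as the drive's, not the splines'. Splines 5.6 mm wide, to radius 16 mm, on a core of radius 11.5 mm; a nose of radius 10.5 mm, bevelled, goes on to 124 mm. The hub is held fast, but its spline angle differs every time and is not given: see it from above or find it by feel within one 60 degree pitch
- pack_top (a point): on the clutch axis at the top face of the pack already fitted (one lined disc, a steel plate over it, radius 30 mm), 97 mm up; axes as the drive's. The new lined disc must come to rest on it, the new steel plate on top of that
- disc_center (a point): the new lined disc, loose: flat ring, friction lining on both faces, radius 30 mm, 6 mm thick, about 60 g; bore of radius 17.2 mm with six teeth 5.6 mm wide pointing inward to radius 12.7 mm; about 4 degrees of play either way in the splines. The point is its centre, half-way up; x points at one tooth, z up
- plate_center (a point): the new steel separator plate, loose: a plain flat ring, radius 30 mm, 5 mm thick, about 80 g, smooth bore of radius 17.5 mm, with two ears 12 mm wide pointing outward to 42 mm from the centre along its +x and -x. The point is its centre, half-way up; z up
- bottle: brown reagent bottle with a blue cap, 60 mm thick, 135 mm high, origin under its middle; a bystander, leave it alone
- dish: white enamel kidney dish, 160 x 88 mm, 36 mm high, long side along its x, origin at the underside; a bystander, leave it alone
- calculator: desk calculator lying flat, 150 x 105 mm, 20 mm high, origin under its middle; a bystander, leave it alone
Mind the look-alikes: they are no part of the job. What is shaped like the part that bears plate_center but orange or pink is not meant.

How it is judged:
By the outcome, as a careful person would: the job done as asked, in the order asked, and still so for the second after the job is handed in, with the robot touching nothing.
It also fails if it takes over 67 s, if anything falls off the work surface, if the arm or the gripper's body presses on something with over 40 N, if the wrist force passes 120 N, or if a joint passes its speed limit or range.

### The arm

A 6-joint arm with a two-finger parallel gripper is mounted at the origin on the work surface. World frame = base frame: x ahead of the robot, y to its left, z up, the work surface at z = 0. Lengths are in m, angles in rad, forces in N, time in s.
With the tool pointing down it reaches from about 0.375 to 0.975 m from the base axis. Payload 3.8 kg.
Tool frame: the origin (TCP) lies at the very end of the fingers, on their centre line; the grasp point (between the pads) lies 19 mm behind it; z points along the fingers, y is the line along which they close (so a half turn about z gives the same grasp; the last joint's range is limited). The gripper opens to 85 mm and grips with 20 to 120 N. Pads are 22 mm wide; open, the fingers measure 114 mm over their backs; the gripper's body (76 mm by 85 mm) begins 54 mm behind the grasp point. The pads swing forward as they close: fully open they stand 13 mm farther back than shut.
Start: joints at [1.256, 0.264, 1.604, -0, 1.274, -0.037], TCP at [0.185, 0.649, 0.231] pointing down, gripper open.
Joint ranges: [-2.63, 2.63], [-0.94, 2.18], [0.31, 2.57], [-1.31, 4.45], [0, 2.66], [-2.55, 2.55]. Speed limits (rad/s): [2.57, 2.57, 3.14, 3.14, 3.14, 3.14].

### API

Orientations are given as a rotation vector (axis times angle).
In Python, from workcell import monitor, viewer, job gives the robot as it stands. The module is installed in compiled form; this text tells all that it offers.
- The arm moves only by the tool step_arm, never from a script. Its argument "series" is one flat list of numbers, 4 for each row, row after row: the shift along the tool's x, y, z in m, then the turn about the tool's z in rad. A call has 1 to 8 rows; each row is the pose to reach, as a shift and turn from the pose commanded when the call began, along the tool's axes at that moment; what a row does not reach only later rows make up. A row lasts 1/8 s, in which the tool goes at most 62.5 mm and 10.7 degrees, less where a joint would pass 70% of its speed; a pose out of reach is approached as far as the arm can. A call with a gripper value outside its range is refused whole. "gripper" is the opening, from 0 (shut) to 1 (fully open), set as the call begins (left out, the last holds). The fingers move at their own pace and stop on an object; "newtons" is the grip in N (left out, the last holds). Time passes only in rows, so rows that repeat a pose let the fingers close. It gives the time, the measured TCP pose, the force, the opening and the grip force at its end, in the units of the state.
- monitor.read_state(): the state, without advancing time (a new reading comes with each control period).
- viewer.read_camera(name): name is "side" or "top"; returns a dict with "image" (480x640x3 uint8, red, green, blue), "intrinsics" (3x3 intrinsics, pixels), "T" (4x4, takes a point from camera to world coordinates). Camera axes: x right, y up, looking along -z (the intrinsics and any distortion apply to the point x, -y, -z); pixel columns grow to the right and rows downward; lengths in m; the calibration is good to about 2 mm. A picture is of the moment at which its call begins. There is no depth.
- job.finish_job(): hands the job in; it is judged then, once.
Trained networks look in a picture, given as the dict that the camera call returned (one of the last four; its "shot" number tells which), for a name from the list of things; names that differ only in an ending like _2 or _b are one class to them, and where a whole thing is asked for, a point or a joint stands for the part that bears it (a point fixed in the world has none). Each returns a list of dicts, best first, with "score" (0 to 1); they miss things now and then, are a little off and sometimes report something else, mostly with a low value. They report only what shows in the picture. A call takes as long as a camera call. They do not tell look-alikes from the thing itself.
- viewer.boxes_of(picture, label): "extent" ([centre column, centre row, width, height] in pixels, round what is visible of it).
- viewer.spot_point(picture, label): "point" ([column, row] in pixels: a listed point, or the origin of a listed thing).
The state is a dict: "time": time; "q": joint angles; "joint_vel": joint speeds; "joint_torque": joint torques, N m; "tool_pos": TCP position; "tcp_rot": TCP orientation; "wrist_force": force on the tool from outside, world axes, zero at the start; "torque": the same for the moment, N m; "width": opening from 0.0 (shut) to 1.0 (fully open); "grip_force": force on a finger pad.
Only numpy, scipy, OpenCV 4.12 (cv2) and the standard library are available. Lean on these libraries where they do the work, as an engineer would, in place of code of your own. Each camera call takes 0.05 s, during which the arm holds its last target. There are 200 camera calls.

## Working session

There is one attempt and no reset: what is moved stays moved. The work goes in short steps, Python scripts to look and compute and a tool call to move; the robot and the scene stay as the last step left them, time stands still between calls to the robot, and variables do not carry over. Pictures are saved under pics/ and viewed, at most 10 in all, crops included, and the job is handed in when it is done.

Besides the shell and the picture viewer there is one more tool, called after ">>>" as name(argument=value, ...), one argument or row to a line, values as JSON. step_arm: Moves the arm, as the interface text tells. Its arguments: {"type":"object","properties":{"series":{"type":"array"},"gripper":{"type":"number"},"newtons":{"type":"number"}},"required":["series"]}

```bash
mkdir -p pics; cat > h.py <<'E'
import numpy as np, cv2
from workcell import monitor, viewer, job
def ray(p,uv):
    K=np.array(p["intrinsics"]);T=np.array(p["T"])
    d=np.linalg.inv(K)@[uv[0],uv[1],1]; d=T[:3,:3]@[d[0],-d[1],-d[2]]
    return T[:3,3],d
def onz(p,uv,z):
    o,d=ray(p,uv); return o+d*(z-o[2])/d[2]
def proj(p,X):
    K=np.array(p["intrinsics"]);T=np.array(p["T"])
    c=T[:3,:3].T@(np.array(X)-T[:3,3]); u=K@[c[0],-c[1],-c[2]]; return u[:2]/u[2]
def save(p,n,box=None,s=1):
    im=cv2.cvtColor(p["image"],cv2.COLOR_RGB2BGR)
    if box: x,y,w,h=box; im=im[y:y+h,x:x+w]
    if s!=1: im=cv2.resize(im,None,fx=s,fy=s,interpolation=cv2.INTER_CUBIC)
    cv2.imwrite("pics/"+n,im)
E
python3 - <<'E'
from h import *
a=viewer.read_camera("top");b=viewer.read_camera("side")
print(list(a.keys()))
save(a,"top0.png");save(b,"side0.png")
Z=dict(gearbox=0,slot=.114,hub_top=.116,pack_top=.097,disc_center=.003,plate_center=.0025,bottle=0,dish=0,calculator=0)
for n,p in(("top",a),("side",b)):
    print(n,np.round(p["T"],3).tolist(),np.round(p["intrinsics"],1).tolist())
    for k,z in Z.items():
        for r in viewer.spot_point(p,k)[:4]: print(k,round(r["score"],2),np.round(r["point"],1),np.round(onz(p,r["point"],z),4)[:2])
    for k in("disc_center","plate_center"): print([(round(r["score"],2),np.round(r["extent"],0).tolist()) for r in viewer.boxes_of(p,k)])
print(monitor.read_state())
E
```

```text
['image', 'intrinsics', 'T', 'shot']
top [[0.026, 0.997, -0.068, 0.481], [-1.0, 0.026, -0.002, 0.067], [-0.0, 0.068, 0.998, 1.02], [0.0, 0.0, 0.0, 1.0]] [[437.6, 0.0, 314.4], [0.0, 437.6, 241.5], [0.0, 0.0, 1.0]]
gearbox 0.74 [358.  257.1] [ 0.5167 -0.0339]
slot 0.76 [356.5 235.2] [ 0.5581 -0.0186]
hub_top 0.94 [363.1 255.5] [ 0.5163 -0.0329]
pack_top 0.72 [362.4 251.8] [ 0.5248 -0.0334]
disc_center 0.44 [361.3 254.5] [ 0.5229 -0.0411]
plate_center 0.87 [290.1 259.9] [0.506 0.124]
plate_center 0.75 [207.8 328.3] [0.3439 0.3084]
plate_center 0.68 [230.3 270.4] [0.478  0.2619]
bottle 0.56 [140.5 220. ] [0.5903 0.4774]
bottle 0.47 [363.3 256.9] [ 0.5175 -0.0462]
dish 0.84 [207.4 173.8] [0.704  0.3254]
calculator 0.78 [492.1 175.1] [ 0.7185 -0.3464]
[(0.77, [479.0, 291.0, 30.0, 28.0])]
[(0.86, [231.0, 271.0, 27.0, 26.0]), (0.82, [288.0, 259.0, 30.0, 22.0]), (0.58, [211.0, 326.0, 36.0, 25.0])]
side [[0.996, 0.069, -0.063, 0.452], [-0.094, 0.673, -0.734, -0.859], [-0.008, 0.737, 0.676, 0.951], [0.0, 0.0, 0.0, 1.0]] [[505.0, 0.0, 316.9], [0.0, 505.0, 245.5], [0.0, 0.0, 1.0]]
gearbox 0.69 [3
[... 644 characters left out ...]
[250.0, 218.0, 20.0, 15.0])]
{'time': 1.2, 'q': array([ 1.25610812e+00,  2.63909449e-01,  1.60401241e+00, -5.03625044e-06,
        1.27365751e+00, -3.69238367e-02]), 'joint_vel': array([-0.00060557,  0.00057091,  0.00082564,  0.00043821,  0.00116436,
        0.00012638]), 'joint_torque': array([-1.68392448e-04, -5.15065777e+01, -3.67724025e+01, -1.03452719e-04,
        8.85211757e-04, -1.14375044e-05]), 'tool_pos': array([0.18510909, 0.64912526, 0.23126663]), 'tcp_rot': array([4.34906718e-01, 3.11133672e+00, 1.92229822e-05]), 'wrist_force': array([-0.40064131, -0.70642766,  0.11505682]), 'torque': array([ 0.04916541,  0.0107054 , -0.06261082]), 'grip_force': 0.0, 'width': 0.9981812989450991}
```

View pics/top0.png

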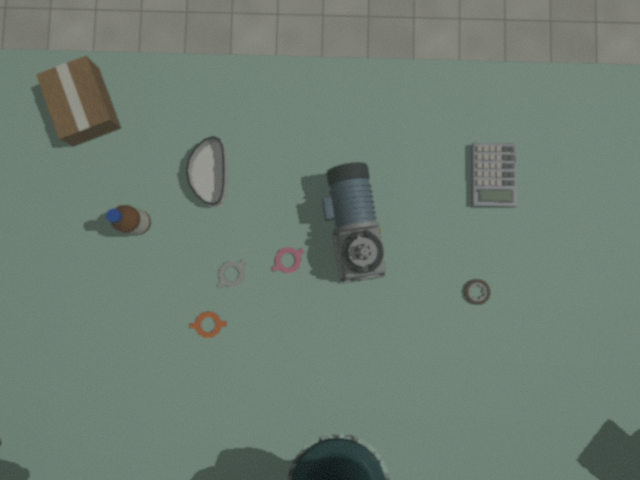

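View pics/side0.png

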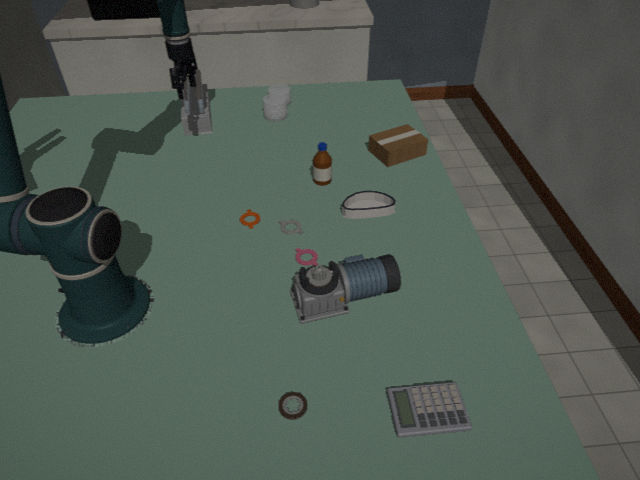

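```bash
python3 - <<'E'
from h import *
acc=[viewer.read_camera("top")["image"].astype(float) for _ in range(3)]
a=viewer.read_camera("top");im=((sum(acc)+a["image"])/4).astype(np.uint8)[...,::-1]
cv2.imwrite("avg.png",im)
def crop(cx,cy,r): return cv2.resize(im[cy-r:cy+r,cx-r:cx+r],(390,390),interpolation=cv2.INTER_CUBIC)
b=viewer.read_camera("side"); jm=b["image"][...,::-1]
cv2.imwrite("pics/crop1.png",np.clip(np.vstack([np.hstack([crop(358,250,32),crop(478,291,20)]),])*1.6,0,255).astype(np.uint8))
cv2.imwrite("pics/crop2.png",np.clip(np.hstack([crop(231,272,20),cv2.resize(jm[245:325,285:365],(390,390),interpolation=cv2.INTER_CUBIC)])*1.6,0,255).astype(np.uint8))
E
```

```text
(no output)
```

View pics/crop1.png

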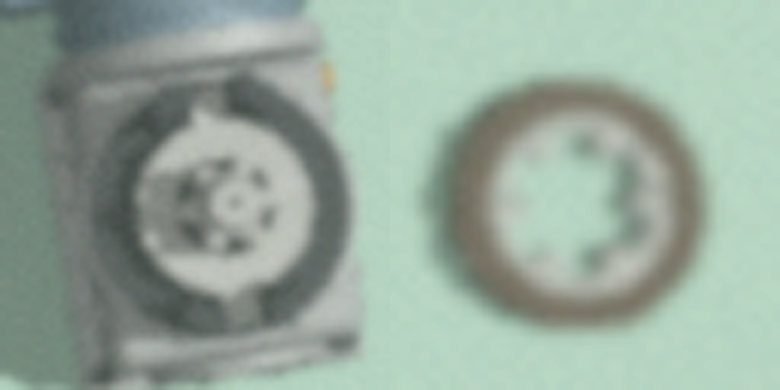

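View pics/crop2.png

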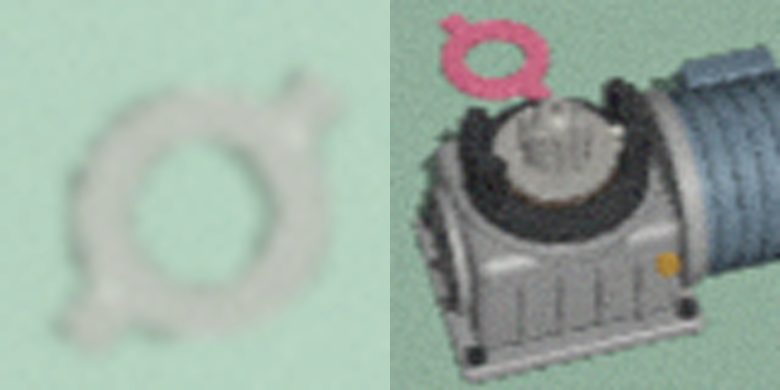

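```bash
cat > m.py <<'E'
from h import *
from scipy.optimize import minimize
th=np.linspace(0,2*np.pi,180,endpoint=False)
def samp(p,ch,x,y,z,r,t=th):
    R,T_=np.meshgrid(r,t); X=np.stack([x+R*np.cos(T_),y+R*np.sin(T_),np.full_like(R,z)],-1).reshape(-1,3)
    uv=np.array(proj2(p,X)); return cv2.remap(ch,uv[:,0].astype(np.float32).reshape(R.shape),uv[:,1].astype(np.float32).reshape(R.shape),cv2.INTER_LINEAR)
def proj2(p,X):
    K=np.array(p["intrinsics"]);T=np.array(p["T"]); c=(X-T[:3,3])@T[:3,:3]; u=np.stack([c[:,0],-c[:,1],-c[:,2]],-1)@K.T; return u[:,:2]/u[:,2:]
def fit(p,ch,x,y,z,edges,span=.014):
    def s(v):
        t=0
        for r,sg in edges: t+=sg*(samp(p,ch,v[0],v[1],z,np.linspace(r-.004,r-.0005,4)).mean()-samp(p,ch,v[0],v[1],z,np.linspace(r+.0005,r+.004,4)).mean())
        return -t
    g=np.arange(-span,span+1e-6,.002); b=min(((s((x+i,y+j)),x+i,y+j) for i in g for j in g))
    return minimize(s,b[1:],method="Nelder-Mead",options=dict(initial_simplex=[b[1:],[b[1]+.001,b[2]],[b[1],b[2]+.001]])).x
def harm(p,ch,x,y,z,r0,r1,n):
    v=samp(p,ch,x,y,z,np.linspace(r0,r1,4)).mean(1); c=(v*np.exp(-1j*n*th)).sum()/len(th)*2
    return np.degrees(-np.angle(c)/n*-1), abs(c), v.mean()   # angle of brightness maximum, mod 360/n
def avg(cam,n):
    P=[viewer.read_camera(cam) for _ in range(n)]; p=P[-1]; return p,np.mean([q["image"] for q in P],0).astype(np.float32)
E
python3 - <<'E'
from m import *
for cam in("top","side"):
    p,im=avg(cam,3); br=im.mean(2); gr=im[...,1]-im[...,0]; red=im[...,0]
    d=fit(p,br,.447,-.31,.006,[(.030,-1)]); pl=fit(p,gr,.475,.255,.005,[(.030,-1),(.0175,1)])
    pk=fit(p,br,.525,-.035,.097,[(.030,1)])
    print(cam,"disc",d.round(4),"plate",pl.round(4),"pack",pk.round(4))
    print("disc tooth",harm(p,br,*d,.006,.0132,.0165,6),harm(p,-gr,*d,.006,.0132,.0165,6))
    print("plate ear",harm(p,-gr,*pl,.005,.033,.041,2))
    print("hub",harm(p,br,*pk,.116,.0125,.0155,6), harm(p,br,*pk,.097,.033,.041,2),harm(p,br,*pk,.114,.035,.043,2))
# rectified views of the drive from the top
p,im=avg("top",3)
out=[]
for z in(.116,.114):
    g=np.arange(-.05,.05,.1/390); X=np.stack([.525-np.repeat(g[:,None],390,1)[:390,:390],-.035-np.repeat(g[None],390,0)[:390,:390],np.full((390,390),z)],-1)
    uv=proj2(p,X.reshape(-1,3)).astype(np.float32).reshape(390,390,2); out.append(cv2.remap(im,uv[...,0],uv[...,1],cv2.INTER_CUBIC))
cv2.imwrite("pics/rect.png",np.clip(np.hstack(out[:1]+out[:0])[...,::-1]*1.8,0,255).astype(np.uint8))
E
```

```text
top disc [ 0.4445 -0.307 ] plate [0.471  0.2591] pack [ 0.5257 -0.0332]
disc tooth (np.float64(19.969777011208897), np.float64(0.43356921582633146), np.float32(106.72661)) (np.float64(24.993052233234142), np.float64(2.7533062353573703), np.float32(-9.459776))
plate ear (np.float64(45.81037884381954), np.float64(3.0792070833137797), np.float32(-17.079994))
hub (np.float64(18.906809085962585), np.float64(13.143221625733181), np.float32(88.80176)) (np.float64(-9.944111502040718), np.float64(3.5090528778996704), np.float32(62.156845)) (np.float64(49.164041695193035), np.float64(1.1841467447545), np.float32(66.503975))
side disc [ 0.445  -0.3109] plate [0.4725 0.2567] pack [ 0.5273 -0.0354]
disc tooth (np.float64(21.93230109139176), np.float64(0.4701689014826207), np.float32(85.57834)) (np.float64(25.403851818740655), np.float64(6.287814126651075), np.float32(-6.394308))
plate ear (np.float64(49.53499394534284), np.float64(4.64971279971876), np.float32(-15.043075))
hub (np.float64(22.084621573617838), np.float64(2.0323763572203632), np.float32(83.60208)) (np.float64(-88.80257005812224), np.float64(17.0950697140301), np.float32(47.504433)) (np.float64(88.05353437365112), np.float64(32.71370625963416), np.float32(66.82789))
```

View pics/rect.png

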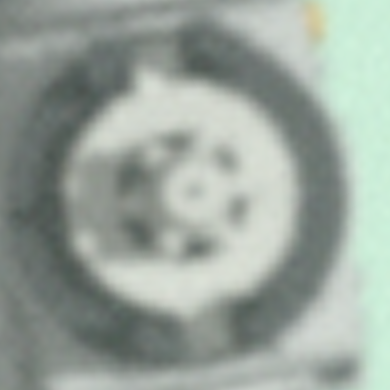

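>>> step_arm(
  series=[-0.046, -0.042, 0, 0.18, -0.092, -0.084, 0, 0.36, -0.138, -0.126, 0, 0.54, -0.184, -0.168, 0, 0.72, -0.23, -0.21, 0, 0.9, -0.276, -0.252, 0, 1.08, -0.322, -0.294, 0, 1.26, -0.368, -0.336, 0, 1.44],
  gripper=1,
)

```text
time: 2.9
tool_pos: [0.4478, 0.2234, 0.2318]
tcp_rot: [2.384, 2.045, 0.002]
wrist_force: [0.7, 0.1, -0.4]
width: 0.991
grip_force: 0.0
```

```bash
cat > g.py <<'E'
import sys
from h import *
from scipy.spatial.transform import Rotation as Ro
# g.py x y z psi_deg : what to go in tool axes from measured pose
def go(x,y,z,psi):
    s=monitor.read_state(); R=Ro.from_rotvec(s["tcp_rot"]).as_matrix(); d=R.T@(np.array([x,y,z])-s["tool_pos"])
    cur=np.degrees(np.arctan2(R[1,1],R[0,1])); t=-np.radians((psi-cur+180)%360-180)
    print("t",s["time"],"pos",s["tool_pos"].round(4),"psi",cur.round(2),"q6",s["q"][5].round(2),"F",s["wrist_force"].round(1),"M",s["torque"].round(2),"w",round(s["width"],3)); print("move",d.round(4),"turn",round(t,4))
if __name__=="__main__": go(*map(float,sys.argv[1:5]))
E
python3 g.py .4447 -.309 .06 -85.5
```

```text
t 2.9 pos [0.4478 0.2234 0.2318] psi -8.75 q6 0.57 F [ 0.7  0.1 -0.4] M [ 0.02 -0.05  0.01] w 0.991
move [-0.5268  0.0778  0.1714] turn 1.3395
```

>>> step_arm(
  series=[-0.061, 0.009, 0, 0.17, -0.122, 0.018, 0, 0.34, -0.183, 0.027, 0, 0.51, -0.244, 0.036, 0, 0.68, -0.305, 0.045, 0, 0.85, -0.366, 0.054, 0, 1.02, -0.427, 0.063, 0, 1.19, -0.486, 0.072, 0.014, 1.34],
)

```text
time: 3.9
tool_pos: [0.4476, -0.2691, 0.219]
tcp_rot: [3.137, 0.123, 0.006]
wrist_force: [1.2, 0.6, 0.0]
width: 1.0
grip_force: 0.0
```

```bash
python3 g.py .4447 -.309 .03 -85.5; ls
```

```text
t 3.9 pos [ 0.4476 -0.2691  0.219 ] psi -85.53 q6 0.9 F [1.2 0.6 0. ] M [ 0.03 -0.02  0.03] w 1.0
move [-0.0067  0.0391  0.189 ] turn -0.0004
avg.png
g.py
h.py
m.py
pics
```

>>> step_arm(
  series=[-0.003, 0.02, 0.05, 0, -0.006, 0.039, 0.1, 0, -0.006, 0.039, 0.155, 0, -0.006, 0.039, 0.189, 0, -0.006, 0.039, 0.189, 0],
)

```text
time: 4.53
tool_pos: [0.4415, -0.3037, 0.0252]
tcp_rot: [-3.134, -0.131, 0.009]
wrist_force: [-0.7, -0.2, 0.0]
width: 1.003
grip_force: 0.0
```

```bash
python3 g.py .4447 -.309 .0 -85.5; python3 - <<'E'
from h import *
b=viewer.read_camera("side");a=viewer.read_camera("top")
u=proj(b,[.4447,-.309,.01]);v=proj(a,[.4447,-.309,.01])
def c(p,u,r):
    x,y=np.round(u).astype(int); return cv2.resize(p["image"][y-r:y+r,x-r:x+r,::-1],(390,390),interpolation=cv2.INTER_CUBIC)
cv2.imwrite("pics/grasp.png",np.clip(np.hstack([c(b,u,45),c(a,v,35)])*1.5,0,255).astype(np.uint8))
E
```

```text
t 4.525 pos [ 0.4415 -0.3037  0.0252] psi -85.21 q6 0.84 F [-0.7 -0.2  0. ] M [ 0.04 -0.04  0.03] w 1.003
move [0.0029 0.0057 0.0252] turn 0.005
```

View pics/grasp.png

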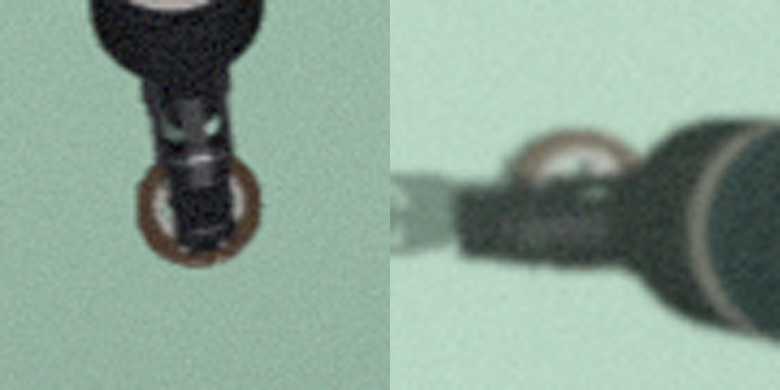

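>>> step_arm(
  series=[0.003, 0.006, 0.01, 0.005, 0.003, 0.006, 0.022, 0.005, 0.003, 0.006, 0.025, 0.005, 0.003, 0.006, 0.025, 0.005],
  gripper=0.82,
  newtons=25,
)

```text
time: 5.12
tool_pos: [0.4473, -0.311, 0.0029]
tcp_rot: [-3.139, -0.124, 0.001]
wrist_force: [-0.4, -0.7, 0.4]
width: 0.824
grip_force: 0.0
```

>>> step_arm(
  series=[0, 0, 0.003, 0, 0, 0, 0.004, 0],
)

```text
time: 5.38
tool_pos: [0.4477, -0.3113, -0.0007]
tcp_rot: [3.139, 0.124, 0.0]
wrist_force: [0.8, -0.6, 0.6]
width: 0.821
grip_force: 0.0
```

```bash
python3 g.py .4447 -.309 .0 -85.5
```

```text
t 5.375 pos [ 0.4477 -0.3113 -0.0007] psi -85.48 q6 0.84 F [ 0.8 -0.6  0.6] M [-0.05  0.05  0.02] w 0.821
move [-0.0028 -0.0025 -0.0007] turn 0.0003
```

>>> step_arm(
  series=[-0.003, -0.002, 0.002, 0, -0.003, -0.002, 0.003, 0],
)

```text
time: 5.62
tool_pos: [0.444, -0.3092, -0.004]
tcp_rot: [-3.139, -0.124, 0.001]
wrist_force: [0.1, -0.8, 0.5]
width: 0.818
grip_force: 0.0
```

>>> step_arm(
  series=[0, 0, 0.001, 0, 0, 0, 0.002, 0],
)

```text
time: 5.88
tool_pos: [0.4446, -0.3096, -0.0057]
tcp_rot: [3.139, 0.124, 0.0]
wrist_force: [-0.2, 0.2, 0.6]
width: 0.823
grip_force: 0.0
```

>>> step_arm(
  series=[0, 0, 0.001, 0, 0, 0, 0.002, 0],
)

```text
time: 6.12
tool_pos: [0.4446, -0.3096, -0.0077]
tcp_rot: [3.139, 0.124, 0.0]
wrist_force: [-1.1, 0.9, 9.9]
width: 0.817
grip_force: 5.4
```

>>> step_arm(
  series=[0, 0, -0.004, 0, 0, 0, -0.004, 0],
)

```text
time: 6.38
tool_pos: [0.4449, -0.3098, -0.0032]
tcp_rot: [3.139, 0.124, 0.001]
wrist_force: [0.7, -0.5, 0.3]
width: 0.819
grip_force: 0.0
```

>>> step_arm(
  series=[0, 0, 0, 0, 0, 0, 0, 0, 0, 0, 0, 0, 0, 0, 0, 0],
  gripper=0.5,
  newtons=25,
)

```text
time: 6.88
tool_pos: [0.4447, -0.3098, -0.0032]
tcp_rot: [3.139, 0.124, 0.001]
wrist_force: [-0.6, 1.0, 6.0]
width: 0.69
grip_force: 26.8
```

>>> step_arm(
  series=[0, 0, -0.02, 0, 0, 0, -0.08, 0, 0, 0, -0.14, 0, 0, 0, -0.17, 0],
)

```text
time: 7.38
tool_pos: [0.446, -0.3107, 0.17]
tcp_rot: [3.136, 0.124, 0.007]
wrist_force: [0.1, 0.3, -0.3]
width: 0.691
grip_force: 27.5
```

```bash
python3 g.py .5265 -.0343 .165 -79.5; python3 - <<'E'
from m import *
p,im=avg("top",2); save(p,"lift.png",(380,180,220,165),3)
# drive yaw from straight edges: search yaw maximizing fork two-fold match in side/top using polar samples
for cam in("top","side"):
    p,im=avg(cam,2); br=im.mean(2)
    for z in (.114,):
        v=samp(p,br,.5265,-.0343,z,np.linspace(.036,.042,4),np.radians(np.arange(-30,51,4))).mean(1); w=samp(p,br,.5265,-.0343,z,np.linspace(.036,.042,4),np.radians(np.arange(150,231,4))).mean(1)
        print(cam,v.round(0).astype(int),w.round(0).astype(int))
E
```

```text
t 7.375 pos [ 0.446  -0.3107  0.17  ] psi -85.48 q6 0.84 F [ 0.1  0.3 -0.3] M [-0.02 -0.05  0.02] w 0.691
move [ 0.102  -0.2692  0.0045] turn -0.1044
top [84 85 81 76 72 70 65 62 63 73 81 80 78 75 69 65 62 63 58 52 50] [53 50 54 59 62 63 65 74 80 81 80 71 59 60 61 65 67 67 70 72 74]
side [ 45  41  40  43  45  46  43  41  43  44  44  41  40  40  40  45  47  50
  74 107 115] [43 39 35 35 34 35 35 36 35 33 33 33 33 31 36 37 39 40 44 56 81]
```

View pics/lift.png

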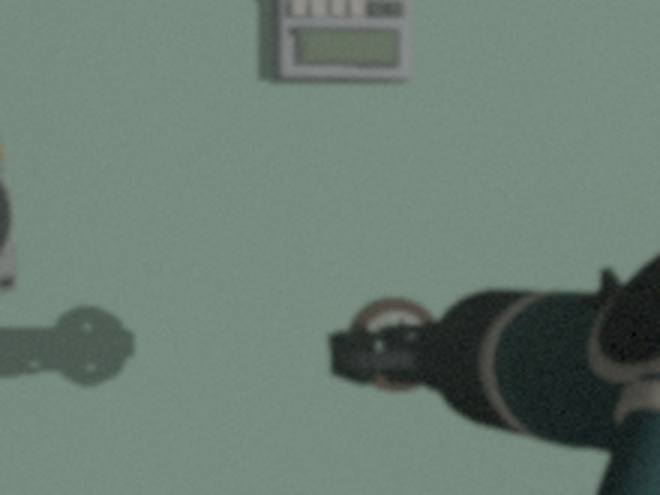

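>>> step_arm(
  series=[0.02, -0.054, 0, -0.05, 0.041, -0.108, 0, -0.104, 0.061, -0.162, 0, -0.104, 0.082, -0.216, 0, -0.104, 0.102, -0.269, 0, -0.104, 0.102, -0.269, 0.02, -0.104, 0.102, -0.269, 0.03, -0.104, 0.102, -0.269, 0.03, -0.104],
)

```text
time: 8.68
tool_pos: [0.523, -0.0336, 0.1337]
tcp_rot: [-3.128, -0.286, 0.008]
wrist_force: [-0.5, -0.2, -0.9]
width: 0.687
grip_force: 27.5
```

```bash
python3 g.py .5265 -.0345 .123 -79.5; python3 - <<'E'
from h import *
b=viewer.read_camera("side");a=viewer.read_camera("top")
u=proj(b,[.5265,-.0343,.13]);v=proj(a,[.5265,-.0343,.12])
def c(p,u,r):
    x,y=np.round(u).astype(int); return cv2.resize(p["image"][y-r:y+r,x-r:x+r,::-1],(390,390),interpolation=cv2.INTER_CUBIC)
cv2.imwrite("pics/above.png",np.clip(np.hstack([c(b,u,40),c(a,v,35)])*1.6,0,255).astype(np.uint8))
E
```

```text
t 8.675 pos [ 0.523  -0.0336  0.1337] psi -79.57 q6 1.28 F [-0.5 -0.2 -0.9] M [ 0.03 -0.01  0.02] w 0.687
move [0.0033 0.0015 0.0107] turn -0.0011
```

View pics/above.png

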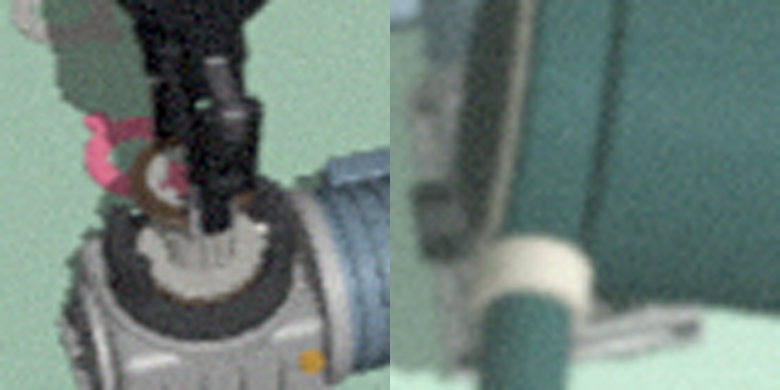

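>>> step_arm(
  series=[0.003, 0.0015, 0.003, 0, 0.003, 0.0015, 0.008, 0, 0.003, 0.0015, 0.012, 0, 0.003, 0.0015, 0.016, 0],
)

```text
time: 9.28
tool_pos: [0.5281, -0.0344, 0.12]
tcp_rot: [-3.128, -0.286, 0.0]
wrist_force: [0.1, 0.5, -0.5]
width: 0.692
grip_force: 27.5
```

```bash
python3 g.py .5265 -.0347 .114 -79.5
```

```text
t 9.275 pos [ 0.5281 -0.0344  0.12  ] psi -79.54 q6 1.28 F [ 0.1  0.5 -0.5] M [0.   0.03 0.02] w 0.692
move [-0.0017  0.      0.006 ] turn -0.0006
```

>>> step_arm(
  series=[-0.0015, 0, 0.001, 0, -0.0015, 0, 0.003, 0, -0.0015, 0, 0.004, 0],
)

```text
time: 9.65
tool_pos: [0.5268, -0.0345, 0.1162]
tcp_rot: [3.128, 0.287, 0.0]
wrist_force: [-0.9, 0.0, -0.6]
width: 0.689
grip_force: 27.5
```

>>> step_arm(
  series=[0, 0, 0.001, 0, 0, 0, 0.002, 0, 0, 0, 0.003, 0],
)

```text
time: 10.02
tool_pos: [0.5269, -0.0346, 0.1133]
tcp_rot: [3.128, 0.287, 0.0]
wrist_force: [-0.1, -0.4, -0.4]
width: 0.689
grip_force: 27.5
```

```bash
python3 g.py .5265 -.0347 .114 -79.5
```

```text
t 10.025 pos [ 0.5269 -0.0346  0.1133] psi -79.52 q6 1.28 F [-0.1 -0.4 -0.4] M [ 0.03 -0.01 -0.04] w 0.689
move [-0.0004  0.0001 -0.0007] turn -0.0004
```

No contact yet; disc underside about 116.5 mm. Continue gently.

>>> step_arm(
  series=[0, 0, 0.0005, 0, 0, 0, 0.001, 0],
)

```text
time: 10.28
tool_pos: [0.5268, -0.0346, 0.1128]
tcp_rot: [3.128, 0.287, -0.0]
wrist_force: [-1.7, 0.4, 5.3]
width: 0.693
grip_force: 28.1
```

>>> step_arm(
  series=[0, 0, 0.0005, 0, 0, 0, 0.001, 0],
)

```text
time: 10.52
tool_pos: [0.5269, -0.0345, 0.1127]
tcp_rot: [3.128, 0.287, -0.0]
wrist_force: [-4.7, 0.2, 10.5]
width: 0.688
grip_force: 28.6
```

>>> step_arm(
  series=[0, 0, 0.0005, 0, 0, 0, 0.001, 0],
)

```text
time: 10.78
tool_pos: [0.5269, -0.0346, 0.1126]
tcp_rot: [3.128, 0.287, 0.0]
wrist_force: [-7.7, 0.6, 16.7]
width: 0.69
grip_force: 29.1
```

>>> step_arm(
  series=[-0.0007, 0, -0.001, 0, -0.0007, 0, -0.001, 0.03, -0.0007, 0, -0.001, 0.06, -0.0007, 0, -0.001, 0.09, -0.0007, 0, -0.001, 0.09],
)

```text
time: 11.4
tool_pos: [0.5274, -0.0349, 0.1128]
tcp_rot: [3.138, 0.145, 0.004]
wrist_force: [-0.2, 0.9, 6.3]
width: 0.686
grip_force: 28.2
```

```bash
python3 g.py .5265 -.0347 .114 -79.5
```

```text
t 11.4 pos [ 0.5274 -0.0349  0.1128] psi -84.71 q6 1.37 F [-0.2  0.9  6.3] M [0.01 0.17 0.01] w 0.686
move [-0.0009 -0.0003 -0.0013] turn -0.091
```

>>> step_arm(
  series=[-0.0003, 0, 0, -0.05, -0.0005, 0, 0, -0.1, -0.0005, 0, 0, -0.13, -0.0005, 0, 0.0005, -0.16, -0.0005, 0, 0.0005, -0.19],
)

```text
time: 12.02
tool_pos: [0.5275, -0.0348, 0.1127]
tcp_rot: [3.109, 0.443, 0.006]
wrist_force: [0.3, 1.0, 7.8]
width: 0.685
grip_force: 28.3
```

>>> step_arm(
  series=[0, 0, 0, -0.03, 0, 0, 0, -0.06, 0, 0, 0, -0.09, 0, 0, 0, -0.12],
)

```text
time: 12.52
tool_pos: [0.5277, -0.0347, 0.1127]
tcp_rot: [3.077, 0.629, 0.007]
wrist_force: [0.3, 0.6, 7.5]
width: 0.689
grip_force: 28.2
```

```bash
python3 g.py .5265 -.0347 .114 -79.5
```

```text
t 12.525 pos [ 0.5277 -0.0347  0.1127] psi -66.91 q6 1.05 F [0.3 0.6 7.5] M [ 0.22 -0.   -0.03] w 0.689
move [-0.0011 -0.0005 -0.0013] turn 0.2198
```

>>> step_arm(
  series=[0, 0, -0.0025, 0.05, 0, 0, -0.0025, 0.15, 0, 0, -0.0025, 0.22, 0, 0, -0.0025, 0.22],
)

```text
time: 13.02
tool_pos: [0.5255, -0.0348, 0.113]
tcp_rot: [3.128, 0.287, -0.0]
wrist_force: [0.5, -0.9, -1.0]
width: 0.686
grip_force: 27.5
```

>>> step_arm(
  series=[-0.0015, 0, 0, 0, -0.003, 0, 0, 0, -0.003, 0, 0, 0],
)

```text
time: 13.4
tool_pos: [0.5234, -0.0353, 0.1135]
tcp_rot: [3.128, 0.287, 0.003]
wrist_force: [2.7, -0.4, -2.6]
width: 0.689
grip_force: 27.4
```

>>> step_arm(
  series=[0.003, 0, 0, 0, 0.006, 0, 0, 0, 0.006, 0, 0, 0],
)

```text
time: 13.78
tool_pos: [0.5283, -0.0342, 0.1131]
tcp_rot: [-3.128, -0.287, 0.002]
wrist_force: [-0.9, -0.0, -0.1]
width: 0.685
grip_force: 27.6
```

>>> step_arm(
  series=[0.001, 0, 0, 0, 0.001, 0, 0, 0],
)

```text
time: 14.02
tool_pos: [0.5285, -0.0341, 0.1129]
tcp_rot: [-3.128, -0.287, 0.004]
wrist_force: [-3.2, -1.2, 1.4]
width: 0.686
grip_force: 27.7
```

>>> step_arm(
  series=[0.001, 0, 0, 0, 0.001, 0, 0, 0],
)

```text
time: 14.28
tool_pos: [0.5287, -0.0341, 0.1129]
tcp_rot: [3.128, 0.287, -0.006]
wrist_force: [-5.8, -2.3, 3.3]
width: 0.688
grip_force: 27.9
```

>>> step_arm(
  series=[-0.0045, 0, 0, 0, -0.0045, 0.0015, 0, 0, -0.0045, 0.003, 0, 0, -0.0045, 0.003, 0, 0],
)

```text
time: 14.78
tool_pos: [0.5271, -0.0373, 0.1135]
tcp_rot: [-3.128, -0.286, -0.002]
wrist_force: [-0.3, 2.3, -0.5]
width: 0.685
grip_force: 27.6
```

>>> step_arm(
  series=[0, -0.003, 0, 0, 0, -0.006, 0, 0, 0, -0.006, 0, 0],
)

```text
time: 15.15
tool_pos: [0.5257, -0.0325, 0.1133]
tcp_rot: [3.126, 0.288, 0.001]
wrist_force: [0.3, -4.4, -1.3]
width: 0.687
grip_force: 27.5
```

>>> step_arm(
  series=[0, 0.003, 0, 0, 0, 0.003, 0.001, 0, 0, 0.003, 0.0015, 0],
)

```text
time: 15.52
tool_pos: [0.5262, -0.0346, 0.1128]
tcp_rot: [-3.128, -0.286, -0.0]
wrist_force: [-3.5, -0.6, 7.5]
width: 0.685
grip_force: 28.4
```

```bash
python3 g.py .526 -.0349 .114 -79.5
```

```text
t 15.525 pos [ 0.5262 -0.0346  0.1128] psi -79.54 q6 1.27 F [-3.5 -0.6  7.5] M [-0.11  0.53 -0.01] w 0.685
move [-0.0003  0.0003 -0.0012] turn -0.0006
```

>>> step_arm(
  series=[-0.0013, 0, 0, -0.02, -0.0013, 0, 0, -0.05, -0.0013, 0, 0, -0.08, -0.0013, 0, 0, -0.1],
)

```text
time: 16.02
tool_pos: [0.5257, -0.0348, 0.1128]
tcp_rot: [3.11, 0.445, 0.003]
wrist_force: [-0.5, 0.4, 5.7]
width: 0.689
grip_force: 28.2
```

>>> step_arm(
  series=[0, 0, 0, 0.05, 0, 0, 0, 0.1, 0, 0, 0, 0.13, 0, 0, 0, 0.16, 0, 0, 0, 0.19, 0, 0, 0, 0.22],
)

```text
time: 16.77
tool_pos: [0.5257, -0.0349, 0.1128]
tcp_rot: [3.14, 0.099, 0.003]
wrist_force: [0.5, 0.8, 6.5]
width: 0.687
grip_force: 28.2
```

```bash
python3 g.py .526 -.0349 .114 -79.5
```

```text
t 16.775 pos [ 0.5257 -0.0349  0.1128] psi -86.4 q6 1.39 F [0.5 0.8 6.5] M [-0.03  0.01  0.09] w 0.687
move [ 0.0003  0.     -0.0012] turn -0.1204
```

>>> step_arm(
  series=[0, 0, 0, 0.04, 0, 0, 0, 0.08, 0, 0, 0, 0.12, 0, 0, 0, 0.16, 0, 0, 0, 0.2, 0, 0, 0, 0.24, 0, 0, 0, 0.28],
)

```text
time: 17.65
tool_pos: [0.5251, -0.0346, 0.1123]
tcp_rot: [-3.122, 0.341, -0.001]
wrist_force: [-0.9, 0.8, 4.5]
width: 0.692
grip_force: 28.1
```

```bash
python3 g.py .526 -.0349 .114 -79.5
```

```text
t 17.65 pos [ 0.5251 -0.0346  0.1123] psi -102.47 q6 1.67 F [-0.9  0.8  4.5] M [0.24 0.06 0.04] w 0.692
move [ 0.001   0.0001 -0.0017] turn -0.4009
```

>>> step_arm(
  series=[0.0008, 0, 0.001, 0, 0.0008, 0, 0.001, 0.03],
)

```text
time: 17.9
tool_pos: [0.5257, -0.035, 0.1105]
tcp_rot: [-3.117, 0.389, -0.0]
wrist_force: [1.0, -0.5, -0.3]
width: 0.688
grip_force: 27.7
```

>>> step_arm(
  series=[0, 0, 0, -0.04, 0, 0, 0, -0.08, 0, 0, 0, -0.08],
)

```text
time: 18.27
tool_pos: [0.5259, -0.0351, 0.1105]
tcp_rot: [-3.13, 0.265, -0.001]
wrist_force: [2.9, 0.0, -0.3]
width: 0.689
grip_force: 27.6
```

>>> step_arm(
  series=[0, 0, 0.001, 0.02, 0, 0, 0.003, 0.03],
)

```text
time: 18.52
tool_pos: [0.5261, -0.0351, 0.109]
tcp_rot: [3.126, -0.312, 0.001]
wrist_force: [-1.5, -0.1, 9.2]
width: 0.689
grip_force: 28.6
```

```bash
python3 g.py .526 -.0349 .114 -79.5
```

```text
t 18.525 pos [ 0.5261 -0.0351  0.109 ] psi -101.39 q6 1.66 F [-1.5 -0.1  9.2] M [ 0.06  0.23 -0.16] w 0.689
move [-0.0002 -0.0002 -0.005 ] turn -0.382
```

>>> step_arm(
  series=[0, 0, 0, 0.02, 0, 0, 0.0, 0.04, 0, 0, 0.0, 0.04],
)

```text
time: 18.9
tool_pos: [0.5258, -0.0351, 0.1077]
tcp_rot: [3.119, -0.372, 0.001]
wrist_force: [2.4, -0.3, 1.3]
width: 0.687
grip_force: 27.8
```

```bash
python3 g.py .526 -.0349 .114 -79.5
```

```text
t 18.9 pos [ 0.5258 -0.0351  0.1077] psi -103.6 q6 1.69 F [ 2.4 -0.3  1.3] M [ 0.09 -0.35 -0.02] w 0.687
move [ 0.0002 -0.0002 -0.0063] turn -0.4207
```

>>> step_arm(
  series=[0.0004, 0, 0.001, 0.01, 0.0004, 0, 0.003, 0.01, 0.0004, 0, 0.005, 0.01],
)

```text
time: 19.27
tool_pos: [0.5257, -0.0351, 0.1024]
tcp_rot: [3.118, -0.387, -0.001]
wrist_force: [2.1, -0.8, 0.4]
width: 0.685
grip_force: 27.7
```

>>> step_arm(
  series=[0, 0, 0.001, 0, 0, 0, 0.003, 0, 0, 0, 0.004, 0],
)

```text
time: 19.65
tool_pos: [0.5258, -0.0351, 0.0985]
tcp_rot: [3.118, -0.387, -0.001]
wrist_force: [1.1, 0.9, 0.8]
width: 0.688
grip_force: 27.7
```

```bash
python3 g.py .526 -.0349 .0938 -79.5
```

```text
t 19.65 pos [ 0.5258 -0.0351  0.0985] psi -104.16 q6 1.7 F [1.1 0.9 0.8] M [ 0.04 -0.16 -0.02] w 0.688
move [ 0.0001 -0.0003  0.0047] turn -0.4305
```

>>> step_arm(
  series=[0, 0, 0.001, 0, 0, 0, 0.003, 0, 0, 0, 0.004, 0],
)

```text
time: 20.02
tool_pos: [0.5258, -0.0351, 0.0946]
tcp_rot: [3.118, -0.387, -0.001]
wrist_force: [0.3, 0.8, -1.1]
width: 0.687
grip_force: 27.7
```

>>> step_arm(
  series=[0, 0, 0.0007, 0, 0, 0, 0.0014, 0],
)

```text
time: 20.27
tool_pos: [0.5258, -0.0351, 0.0938]
tcp_rot: [3.118, -0.387, -0.001]
wrist_force: [-1.9, 0.8, 6.9]
width: 0.69
grip_force: 28.3
```

>>> step_arm(
  series=[0, 0, -0.001, 0, 0, 0, -0.001, 0, 0, 0, -0.001, 0, 0, 0, -0.02, 0, 0, 0, -0.05, 0, 0, 0, -0.085, 0],
  gripper=0.95,
)

```text
time: 21.02
tool_pos: [0.5252, -0.0351, 0.1784]
tcp_rot: [3.118, -0.387, -0.003]
wrist_force: [0.6, 0.2, 0.5]
width: 0.952
grip_force: 0.0
```

```bash
python3 g.py .4715 .258 .17 42.5
```

```text
t 21.025 pos [ 0.5252 -0.0351  0.1784] psi -104.16 q6 1.7 F [0.6 0.2 0.5] M [-0.01 -0.04  0.03] w 0.952
move [-0.1237 -0.271   0.0085] turn -2.5598
```

>>> step_arm(
  series=[-0.02, -0.045, 0, -0.18, -0.041, -0.09, 0, -0.36, -0.062, -0.135, 0, -0.54, -0.083, -0.18, 0, -0.72, -0.104, -0.226, 0, -0.9, -0.124, -0.271, 0, -1.08, -0.124, -0.271, 0, -1.26, -0.124, -0.271, 0, -1.44],
)

```text
time: 22.02
tool_pos: [0.4715, 0.2589, 0.1781]
tcp_rot: [2.592, 1.775, -0.001]
wrist_force: [-0.2, -1.0, -0.7]
width: 0.946
grip_force: 0.0
```

```bash
python3 - <<'E'
from m import *
p,im=avg("top",4)
o=[]
for (x,y,z,h) in((.526,-.035,.103,.05),(.4715,.258,.005,.05)):
    g=np.linspace(h,-h,390); X=np.stack([x+np.repeat(g[:,None],390,1),y+np.repeat(g[None],390,0),np.full((390,390),z)],-1)
    uv=proj2(p,X.reshape(-1,3)).astype(np.float32).reshape(390,390,2); o.append(cv2.remap(im,uv[...,0],uv[...,1],cv2.INTER_CUBIC))
cv2.imwrite("pics/after.png",np.clip(np.hstack(o)[...,::-1]*1.7,0,255).astype(np.uint8))
E
python3 g.py .4715 .258 .17 42.5
```

```text
t 22.225 pos [0.472  0.2579 0.1782] psi -21.85 q6 0.84 F [-0.5  0.8 -0.8] M [-0.02  0.    0.01] w 0.95
move [-0.     -0.0005  0.0082] turn -1.1232
```

View pics/after.png

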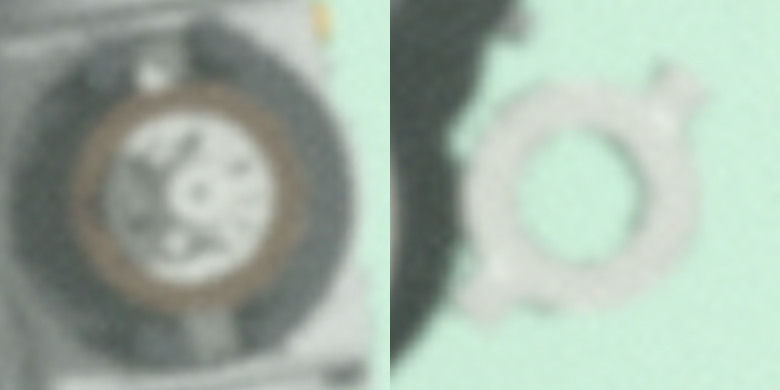

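```bash
python3 - <<'E'
from m import *
for cam in("top","side"):
    p,im=avg(cam,4); gr=im[...,1]-im[...,0]
    x,y=fit(p,gr,.4715,.258,.005,[(.030,-1),(.0175,1)],.006); print(cam,round(x,4),round(y,4))
    for c in(-45,135):
        t=np.arange(c-32,c+33,4); v=samp(p,-gr,x,y,.005,np.linspace(.033,.040,4),np.radians(t)).mean(1); w=np.clip(v-np.percentile(v,40),0,None)
        print(v.round(0).astype(int), (w*t).sum()/w.sum())
E
```

```text
top 0.4711 0.2588
[-19 -19 -19 -19 -19 -17 -12  -6  -4  -5  -6 -11 -16 -19 -20 -20 -20] -42.661903708594785
[ -6  -7  -8 -10 -11 -12  -9  -5  -4  -4  -6 -11 -17 -19 -19 -19 -19] 126.24964232893971
side 0.4725 0.2566
[-18 -17 -17 -18 -17 -11  -4   0   1   1   0  -5 -12 -17 -18 -18 -19] -43.26887690663844
[-16 -17 -17 -17 -16 -11  -4  -1   0   0   0  -4 -11 -16 -18 -18 -18] 136.85643074189733
```

>>> step_arm(
  series=[0, 0, 0.02, -0.18, 0, 0, 0.05, -0.36, 0, 0, 0.08, -0.54, 0, 0, 0.11, -0.72, 0, 0, 0.13, -0.9, 0, 0, 0.14, -1.08, 0, 0, 0.14, -1.12],
  gripper=0.95,
)

```text
time: 23.5
tool_pos: [0.4711, 0.2574, 0.037]
tcp_rot: [-1.261, -2.875, 0.003]
wrist_force: [0.6, -0.7, -0.3]
width: 0.952
grip_force: 0.0
```

```bash
python3 g.py .4718 .2577 -.0035 47
```

```text
t 23.5 pos [0.4711 0.2574 0.037 ] psi 42.62 q6 -0.29 F [ 0.6 -0.7 -0.3] M [-0.04  0.01  0.01] w 0.952
move [-0.0003  0.0008  0.0405] turn -0.0764
```

>>> step_arm(
  series=[0, 0.0008, 0.01, -0.076, 0, 0.0008, 0.02, -0.076, 0, 0.0008, 0.03, -0.076, 0, 0.0008, 0.037, -0.076, 0, 0.0008, 0.0405, -0.076, 0, 0.0008, 0.0405, -0.076],
  gripper=0.82,
)

```text
time: 24.25
tool_pos: [0.4725, 0.2584, -0.0024]
tcp_rot: [-1.155, -2.921, 0.001]
wrist_force: [-0.1, 1.2, -0.2]
width: 0.82
grip_force: 0.0
```

```bash
python3 g.py .4718 .2577 -.0035 47
```

```text
t 24.25 pos [ 0.4725  0.2584 -0.0024] psi 46.85 q6 -0.36 F [-0.1  1.2 -0.2] M [0.01 0.   0.04] w 0.82
move [-0.     -0.001   0.0011] turn -0.0025
```

>>> step_arm(
  series=[0, -0.001, 0.0008, 0, 0, -0.001, 0.0008, 0],
)

```text
time: 24.5
tool_pos: [0.4721, 0.2578, -0.0027]
tcp_rot: [1.155, 2.921, 0.001]
wrist_force: [-0.5, -0.5, 0.1]
width: 0.819
grip_force: 0.0
```

>>> step_arm(
  series=[0, 0, 0, 0, 0, 0, 0, 0, 0, 0, 0, 0, 0, 0, 0, 0],
  gripper=0.5,
  newtons=25,
)

```text
time: 25.0
tool_pos: [0.4722, 0.2578, -0.0023]
tcp_rot: [1.155, 2.921, 0.0]
wrist_force: [-2.4, -0.4, 6.2]
width: 0.687
grip_force: 26.5
```

```bash
python3 g.py .4718 .2577 -.0035 47
```

```text
t 25.0 pos [ 0.4722  0.2578 -0.0023] psi 46.87 q6 -0.36 F [-2.4 -0.4  6.2] M [-0.18  0.31 -0.01] w 0.687
move [ 0.0002 -0.0003  0.0012] turn -0.0023
```

>>> step_arm(
  series=[0, 0, -0.02, 0, 0, 0, -0.07, 0, 0, 0, -0.13, 0, 0, 0, -0.17, 0, 0, 0, -0.17, 0],
)

```text
time: 25.62
tool_pos: [0.4749, 0.2592, 0.1716]
tcp_rot: [1.153, 2.916, 0.011]
wrist_force: [0.3, -0.4, -0.9]
width: 0.687
grip_force: 27.4
```

```bash
python3 g.py .526 -.035 .165 100
```

```text
t 25.625 pos [0.4749 0.2592 0.1716] psi 46.87 q6 -0.36 F [ 0.3 -0.4 -0.9] M [ 0.04 -0.01  0.02] w 0.687
move [-0.2384 -0.1798  0.0058] turn -0.9273
```

>>> step_arm(
  series=[-0.047, -0.036, 0, -0.16, -0.095, -0.072, 0, -0.32, -0.143, -0.108, 0, -0.48, -0.191, -0.144, 0, -0.64, -0.238, -0.179, 0, -0.8, -0.238, -0.179, 0.01, -0.927, -0.238, -0.179, 0.02, -0.927, -0.238, -0.179, 0.03, -0.927],
)

```text
time: 26.62
tool_pos: [0.5222, -0.035, 0.1352]
tcp_rot: [0.271, -3.128, -0.001]
wrist_force: [-0.5, 0.3, -0.4]
width: 0.69
grip_force: 27.5
```

>>> step_arm(
  series=[0, 0, 0, 0, 0, 0, 0, 0],
)

```text
time: 26.88
tool_pos: [0.5233, -0.0349, 0.1371]
tcp_rot: [0.274, -3.13, 0.0]
wrist_force: [0.9, -0.6, -0.4]
width: 0.684
grip_force: 27.5
```

```bash
python3 g.py .526 -.035 .118 100
```

```text
t 26.875 pos [ 0.5233 -0.0349  0.1371] psi 100.02 q6 -1.86 F [ 0.9 -0.6 -0.4] M [-0.07 -0.01 -0.04] w 0.684
move [-0.0026 -0.0006  0.0191] turn 0.0004
```

>>> step_arm(
  series=[-0.0026, -0.0006, 0.005, 0, -0.0026, -0.0006, 0.01, 0, -0.0026, -0.0006, 0.015, 0, -0.0026, -0.0006, 0.019, 0, -0.0026, -0.0006, 0.019, 0],
)

```text
time: 27.5
tool_pos: [0.5255, -0.0357, 0.1175]
tcp_rot: [0.273, -3.129, -0.0]
wrist_force: [-0.9, 0.4, 0.6]
width: 0.684
grip_force: 27.5
```

>>> step_arm(
  series=[0, 0, 0.001, 0, 0, 0, 0.002, 0, 0, 0, 0.003, 0],
)

```text
time: 27.88
tool_pos: [0.5261, -0.0358, 0.1152]
tcp_rot: [-0.273, 3.129, -0.0]
wrist_force: [1.1, 0.3, -0.1]
width: 0.685
grip_force: 27.5
```

```bash
python3 g.py .526 -.035 .1115 100
```

```text
t 27.875 pos [ 0.5261 -0.0358  0.1152] psi 99.98 q6 -1.86 F [ 1.1  0.3 -0.1] M [-0.   -0.05  0.04] w 0.685
move [-0.0001  0.0008  0.0037] turn -0.0003
```

>>> step_arm(
  series=[0, 0.0008, 0.001, 0, 0, 0.0008, 0.002, 0, 0, 0.0008, 0.002, 0],
)

```text
time: 28.25
tool_pos: [0.5257, -0.0349, 0.113]
tcp_rot: [0.273, -3.13, -0.0]
wrist_force: [-0.4, 0.1, -0.6]
width: 0.685
grip_force: 27.5
```

>>> step_arm(
  series=[0, 0, 0.001, 0, 0, 0, 0.0015, 0],
)

```text
time: 28.5
tool_pos: [0.5258, -0.0349, 0.1115]
tcp_rot: [0.273, -3.13, 0.0]
wrist_force: [-0.2, -0.4, -0.5]
width: 0.686
grip_force: 27.5
```

>>> step_arm(
  series=[0, 0, 0.001, 0, 0, 0, 0.0015, 0],
)

```text
time: 28.75
tool_pos: [0.5258, -0.035, 0.11]
tcp_rot: [0.273, -3.13, 0.0]
wrist_force: [-0.3, 0.5, -0.5]
width: 0.681
grip_force: 27.5
```

>>> step_arm(
  series=[0, 0, 0.001, 0, 0, 0, 0.0015, 0],
)

```text
time: 29.0
tool_pos: [0.5257, -0.0349, 0.1085]
tcp_rot: [0.273, -3.13, -0.0]
wrist_force: [-0.0, 0.2, -1.1]
width: 0.683
grip_force: 27.5
```

>>> step_arm(
  series=[0, 0, 0.001, 0, 0, 0, 0.002, 0],
)

```text
time: 29.25
tool_pos: [0.5258, -0.0349, 0.1065]
tcp_rot: [-0.273, 3.13, -0.0]
wrist_force: [-0.6, 1.0, -0.5]
width: 0.685
grip_force: 27.5
```

>>> step_arm(
  series=[0, 0, 0.001, 0, 0, 0, 0.002, 0, 0, 0, 0.003, 0],
)

```text
time: 29.62
tool_pos: [0.5258, -0.0349, 0.1035]
tcp_rot: [-0.273, 3.13, -0.0]
wrist_force: [-0.0, 0.3, -1.6]
width: 0.681
grip_force: 27.5
```

```bash
python3 g.py .526 -.035 .1007 100
```

```text
t 29.625 pos [ 0.5258 -0.0349  0.1035] psi 99.98 q6 -1.86 F [-0.   0.3 -1.6] M [-0.04  0.01  0.03] w 0.681
move [-0.0002 -0.0001  0.0028] turn -0.0003
```

>>> step_arm(
  series=[0, 0, 0.001, 0, 0, 0, 0.0018, 0, 0, 0, 0.0018, 0],
)

```text
time: 30.0
tool_pos: [0.5257, -0.0349, 0.1017]
tcp_rot: [0.273, -3.129, -0.0]
wrist_force: [0.2, -0.4, -1.3]
width: 0.689
grip_force: 27.5
```

>>> step_arm(
  series=[0, 0, 0.0006, 0, 0, 0, 0.0012, 0],
)

```text
time: 30.25
tool_pos: [0.5259, -0.0349, 0.1007]
tcp_rot: [-0.273, 3.13, -0.0]
wrist_force: [-1.6, 0.3, 2.5]
width: 0.685
grip_force: 27.9
```

>>> step_arm(
  series=[0, 0, 0.0004, 0, 0, 0, 0.0008, 0],
)

```text
time: 30.5
tool_pos: [0.5259, -0.035, 0.1007]
tcp_rot: [-0.273, 3.13, -0.0]
wrist_force: [-3.3, -0.0, 8.0]
width: 0.685
grip_force: 28.4
```

Seated at the expected height. Release, withdraw, and look.

>>> step_arm(
  series=[0, 0, -0.0015, 0, 0, 0, -0.0015, 0, 0, 0, -0.0015, 0, 0, 0, -0.02, 0, 0, 0, -0.05, 0, 0, 0, -0.09, 0],
  gripper=0.95,
)

```text
time: 31.25
tool_pos: [0.5252, -0.0349, 0.1909]
tcp_rot: [0.273, -3.128, -0.0]
wrist_force: [0.9, -0.2, -0.2]
width: 0.95
grip_force: 0.0
```

>>> step_arm(
  series=[0, 0.05, -0.02, 0, 0, 0.1, -0.02, 0, 0, 0.15, -0.02, 0, 0, 0.2, -0.02, 0, 0, 0.25, -0.02, 0, 0, 0.25, -0.02, 0],
)

```text
time: 32.0
tool_pos: [0.4821, 0.2143, 0.2113]
tcp_rot: [-0.281, 3.127, 0.002]
wrist_force: [0.7, -0.6, -0.1]
width: 0.95
grip_force: 0.0
```

```bash
python3 - <<'E'
from m import *
p,im=avg("top",4); s,_=avg("side",1)
g=np.linspace(.05,-.05,390); X=np.stack([.526+np.repeat(g[:,None],390,1),-.035+np.repeat(g[None],390,0),np.full((390,390),.108)],-1)
uv=proj2(p,X.reshape(-1,3)).astype(np.float32).reshape(390,390,2); a=cv2.remap(im,uv[...,0],uv[...,1],cv2.INTER_CUBIC)
u=proj(s,[.526,-.035,.105]).round().astype(int); b=cv2.resize(s["image"][u[1]-32:u[1]+32,u[0]-32:u[0]+32],(390,390),interpolation=cv2.INTER_CUBIC)
cv2.imwrite("pics/final.png",np.clip(np.hstack([a,b])[...,::-1]*1.7,0,255).astype(np.uint8))
E
```

```text
(no output)
```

View pics/final.png

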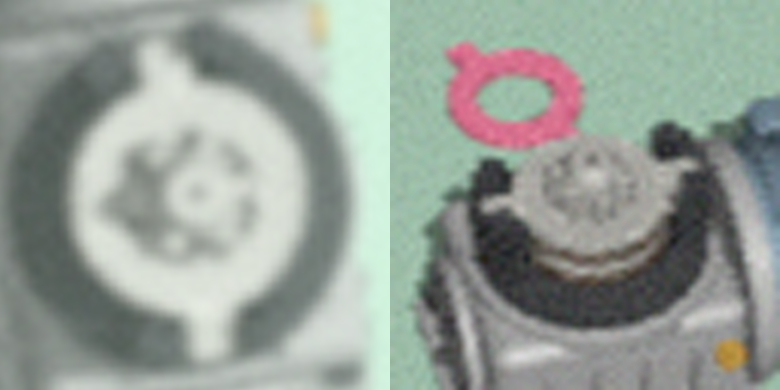

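The plate lies flat with both ears in the slots: ears at (160,65) and (208,335) in the left view. The brown linings of both discs show below it.

```bash
python3 -c "
from workcell import job; print(job.finish_job())"
```

```text
the job is handed in; nothing more can be done
None
```

The lined disc is seated on the hub splines and the steel plate lies flat on top with both ears in the fork slots. The job was handed in at about 32 s, the largest force I read was about 17 N, and I left the bottle, dish and calculator alone.

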